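# Retain a trolley wheel: washer on the axle, snap cap pressed home and held

## Robot

A 7-joint arm with a two-finger parallel gripper is mounted at the origin on a cart in front of the work surface, level with it; the furniture and walls round the work are solid. World frame = base frame: x ahead of the robot, y to its left, z up, the work surface at z = 0. Lengths are in m, angles in rad, forces in N, time in s.
With the tool pointing down it reaches from about 0.4 to 0.85 m from the base axis. Payload 10.4 kg.
Tool frame: the origin (TCP) lies at the very end of the fingers, on their centre line; the grasp point (between the pads) lies 19 mm behind it; z points along the fingers, y is the line along which they close (so a half turn about z gives the same grasp; the last joint's range is limited). The gripper opens to 87 mm and grips with 3 to 60 N. Pads are 19 mm wide; open, the fingers measure 117 mm over their backs; the gripper's body (75 mm by 190 mm) begins 51 mm behind the grasp point.
Start: joints at [-0.023, 0.332, -0.065, 1.46, 0.022, 1.35, -0.088], TCP at [0.625, 0, 0.223] pointing down, gripper open.
Joint ranges: [-2.6, 2.6], [-0.5, 2.12], [-1.47, 1.34], [0.16, 2.42], [-1.27, 4.41], [0.06, 2.06], [-2.6, 2.6]. Speed limits (rad/s): [2.22, 2.22, 2.79, 2.79, 3.14, 3.14, 3.14].

## Interface

Orientations are given as a unit quaternion [x, y, z, w].
In Python, from rig import manip, cams, ticket gives the robot as it stands. The module is installed in compiled form; this text tells all that it offers.
- The arm moves only by the tool jog_arm, never from a script. Its argument "moves" is a list of rows, each a list of 7 numbers: the shift along the tool's x, y, z normalised to -1 to 1, where 1 is 2 cm, then the turn, a rotation vector about the tool's x, y, z normalised to -1 to 1, where 1 is 6 degrees, then the opening, from -1 (shut) to 1 (fully open). In form: [[x, y, z, rx, ry, rz, gripper], ...]. A call has 1 to 5 rows; each row shifts and turns the commanded pose from where the row before left it, along the tool's axes as they then stand; what a row does not reach is not made up. A row lasts 1/12 s, in which the tool goes at most 41.7 mm and 7.16 degrees, less where a joint would pass 70% of its speed; a pose out of reach is approached as far as the arm can. A call with a number of a shift or a turn outside -1 to 1 is refused whole. A call with a gripper value outside its range is refused whole. The fingers move at their own pace and stop on an object; "grip_force" is the grip in N (left out, the last holds). Time passes only in rows, so rows that do not move let the fingers close. It gives the time, the measured TCP pose, the force, the opening and the grip force at its end, in the units of the state.
- manip.sense(): the state, without advancing time (a new reading comes with each control period).
- cams.grab_frame(name): name is "scene" or "side" or "wrist"; returns a dict with "img" (400x640x3 uint8, red, green, blue), "K" (3x3 intrinsics, pixels), "pose" (4x4, takes a point from camera to world coordinates); the wrist camera has in their place "T_tool_cam" (4x4, takes a point from camera to tool coordinates, whose origin is the TCP and whose axes are the flange's). Camera axes: x right, y down, z forward; pixel columns grow to the right and rows downward; lengths in m; the calibration is good to about 2 mm. A picture is of the moment at which its call begins: read the wrist's pose just before it. There is no depth.
- ticket.finish_job(): hands the job in; it is judged then, once.
The state is a dict: "clock": time; "joint_positions": joint angles; "qd": joint speeds; "tau": joint torques, N m; "ee_pos": TCP position; "eef_rot": TCP orientation; "ft_force": force on the tool from outside, world axes, zero at the start; "torque": the same for the moment, N m; "finger_gap": finger opening in m; "finger_force": force on a finger pad.
Only numpy, scipy, OpenCV 4.12 (cv2) and the standard library are available. Lean on these libraries where they do the work, as an engineer would, in place of code of your own. Each camera call takes 0.05 s, during which the arm holds its last target. There are 200 camera calls.

## Task

Finish mounting the trolley wheel: slip the flat steel washer over the upright axle end so that it lies on the wave spring, then take the larger of the two plastic push-on caps (leave the smaller one where it lies) and press it straight down over the axle end until it clicks past the catches. Do not stop at the click: keep pushing until the wave spring under the washer is squeezed flat, and finish still holding the cap pressed down like that, without letting go, so that I can check how it sits.

Things in the scene. Friction and masses are not known exactly. Their poses are not given: they have to be found in the camera images.
- stub_axle: stub axle standing upright on a square steel plate (110 x 110 x 6 mm), with a grey-rimmed black rubber trolley wheel (160 mm across, top of the tyre 52 mm up) lying flat round it. Loose but heavy (about 4 kg), so it need not be held. Origin: centre of the plate's underside on the axle's axis, z up. The bare axle end, 24 mm in diameter, stands up out of the hub at the wheel's middle.
- axle_end (a point): centre of the axle's top, which is tapered from 24 mm to 15 mm over its last 6 mm; 91 mm above stub_axle's origin, z up along the axle
- hub_face (a point): point on the axle's axis at the hub's upper face (58 mm across), 58 mm above stub_axle's origin; the wave spring lies on this face round the axle
- wave_spring (a joint): how far the wave spring (49 mm across, on the hub face round the axle) is squeezed, in m: 0 free, when its top stands 9 mm above hub_face; 0.005 flat, top 4 mm above hub_face. It takes about 3 N to start it and 11 N to squeeze it flat; let go, it pushes up again.
- washer: flat steel washer, outside diameter 54 mm, hole 33 mm, 5 mm thick, 50 g; origin at the centre of its underside, z up. It passes freely over the catches; lying on the free spring its underside is 9 mm above hub_face.
- hub_cap: larger of two grey plastic push-on caps, mouth down, 32 mm high: round body 40 mm across, flange at its foot 52 mm across, 5 mm thick (fingertips can bear on it); 50 g. Origin: centre of its underside (mouth), z up. Bore 26 mm at a rounded bead 1.5 to 5.5 mm above the mouth, 34 mm above that, 27 mm deep in all.
- small_cap: the smaller cap of the same form, 22 mm high, body 28 mm and flange 36 mm across; does not fit this axle and is not to be moved; origin at the centre of its underside
- catches (a point): point on the axle's axis at the foot of the four sprung steel catches that stick out of the axle to 15 mm from its axis (30 mm across), 18 mm above hub_face; they slope inward up to 26 mm above hub_face. The cap's bead has to pass below this point: the push grows to 10 to 14 N and then drops at once (click).
- cap_mouth (a point): centre of the larger cap's mouth (same as its origin), z up. Height above hub_face: about 23 mm when the bead meets the catches, about 16 mm at the click, 14 mm on reaching the washer on the free spring, 9 mm with the spring flat. Let go after the click, the cap rises to about 13.5 mm and stays under the catches; 20 N does not pull it off.
Not all that is in view belongs to the job. Leave any purple look-alike of the hub_cap alone.

How it is judged:
By the outcome, as a careful person would: the job done as asked, in the order asked, and still so for the second after the job is handed in, while the arm keeps its last pose, push and grip.
It also fails if it takes over 64 s, if anything falls off the work surface, if the arm or the gripper's body presses on something with over 40 N, if the wrist force passes 120 N, or if a joint passes its speed limit or range.

## Working session

There is one attempt and no reset: what is moved stays moved. The work goes in short steps, Python scripts to look and compute and a tool call to move; the robot and the scene stay as the last step left them, time stands still between calls to the robot, and variables do not carry over. Pictures are saved under pics/ and viewed, at most 10 in all, crops included, and the job is handed in when it is done.

Besides the shell and the picture viewer there is one more tool, called after "Call:" as name(argument=value, ...) on one line, values as JSON. jog_arm: Moves the arm, as the interface text tells. Scaled input: -1 to 1 covers 2 cm each way for a shift and 6 degrees each way for a turn. Its arguments: {"type":"object","properties":{"moves":{"type":"array"},"grip_force":{"type":"number"}},"required":["moves"]}

```bash
mkdir -p pics
cat > h.py <<'E'
import numpy as np, cv2
from rig import manip, cams, ticket
from scipy.spatial.transform import Rotation as R
def grab(n):
    s=manip.sense(); f=cams.grab_frame(n)
    if n=="wrist":
        T=np.eye(4);T[:3,:3]=R.from_quat(s["eef_rot"]).as_matrix();T[:3,3]=s["ee_pos"]
        P=T@np.array(f["T_tool_cam"])
    else: P=np.array(f["pose"])
    return f["img"],np.array(f["K"]),P
def ray(K,P,uv):
    d=P[:3,:3]@np.linalg.inv(K)@np.array([uv[0],uv[1],1.]); return P[:3,3],d/np.linalg.norm(d)
def plane(K,P,uv,z):
    o,d=ray(K,P,uv); return o+d*(z-o[2])/d[2]
def tri(r1,r2):
    A=np.zeros((3,3));b=np.zeros(3)
    for o,d in (r1,r2):
        M=np.eye(3)-np.outer(d,d);A+=M;b+=M@o
    p=np.linalg.solve(A,b); return p,[np.linalg.norm(np.cross(p-o,d)) for o,d in (r1,r2)]
def proj(K,P,p):
    q=np.linalg.inv(P)@np.append(p,1); u=K@q[:3]; return u[:2]/u[2]
E
python3 - <<'E'
from h import *
s=manip.sense(); print({k:np.round(v,4).tolist() for k,v in s.items()})
ims=[]
for n in("scene","side","wrist"):
    im,K,P=grab(n); np.savez(f"pics/{n}0.npz",im=im,K=K,P=P); print(n,K.round(1).tolist(),P.round(3).tolist())
    cv2.imwrite(f"pics/{n}0.png",im[:,:,::-1])
E
```

```text
{'clock': 0.0, 'joint_positions': [-0.0226, 0.3329, -0.0647, 1.4609, 0.0216, 1.3499, -0.0885], 'qd': [-0.0007, -0.0008, 0.0013, -0.0011, 0.0008, 0.0002, 0.0001], 'tau': [-0.0001, -62.3246, 0.0244, -38.9891, -0.0614, 0.0398, 0.0002], 'ee_pos': [0.6246, 0.0, 0.2218], 'eef_rot': [0.7071, 0.7071, -0.0005, -0.0005], 'ft_force': [-0.5267, -0.9561, -0.0394], 'torque': [-0.0253, 0.0434, -0.0494], 'finger_force': 0.0, 'finger_gap': 0.0866}
scene [[508.8, 0.0, 332.3], [0.0, 508.8, 198.6], [0.0, 0.0, 1.0]] [[0.516, -0.412, 0.751, -0.383], [-0.857, -0.255, 0.448, -0.637], [0.007, -0.875, -0.484, 0.668], [0.0, 0.0, 0.0, 1.0]]
side [[407.6, 0.0, 310.5], [0.0, 407.6, 202.3], [0.0, 0.0, 1.0]] [[-0.709, -0.291, 0.642, -0.233], [-0.705, 0.316, -0.635, 0.69], [-0.018, -0.903, -0.43, 0.603], [0.0, 0.0, 0.0, 1.0]]
wrist [[315.0, 0.0, 315.6], [0.0, 315.0, 199.4], [0.0, 0.0, 1.0]] [[1.0, -0.0, -0.001, 0.625], [-0.0, -0.968, -0.253, 0.068], [-0.001, 0.253, -0.968, 0.384], [0.0, 0.0, 0.0, 1.0]]
```

View pics/scene0.png

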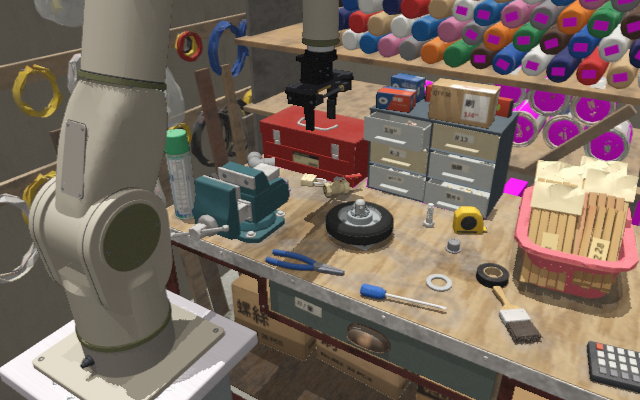

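View pics/side0.png

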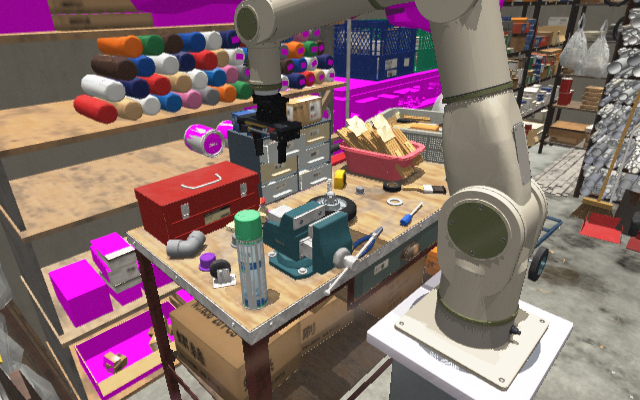

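View pics/wrist0.png

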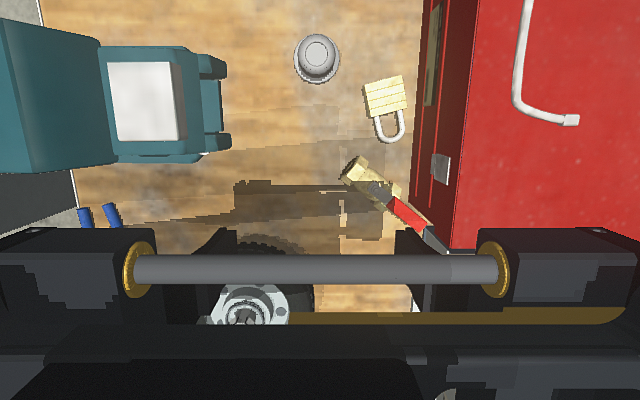

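The scene view shows the wheel at (360,218), the washer at (439,283), one grey cap at (454,243), a bolt-like part at (430,213) and black tape at (492,273). The wrist view shows a grey cap at (317,58). The side view shows a purple cap at (207,261).

There are three cap candidates: scene (454,243), wrist (317,58) and the purple one at side (207,261). I'll compare their sizes next.

Run:
```python
from h import *
L=lambda n:(lambda d:(d["im"],d["K"],d["P"]))(np.load(f"pics/{n}0.npz"))
im,K,P=L("scene"); im2,K2,P2=L("side"); im3,K3,P3=L("wrist")
for nm,uv in dict(cap=(454,252),capL=(446,250),capR=(461,250),wash=(439,283),washL=(426,283),washR=(453,283)).items(): print(nm,plane(K,P,uv,0.0).round(3))
for nm,uv in dict(c=(317,58),l=(293,58),r=(341,58)).items(): print("w",nm,plane(K3,P3,uv,0.005).round(3), plane(K3,P3,uv,0.025).round(3))
print("axle scene z.091",plane(K,P,(360,203),.091).round(3),"purple",plane(K2,P2,(207,262),.02).round(3))
p=plane(K3,P3,(317,58),.01); print("wrist cap in scene",proj(K,P,p),"side",proj(K2,P2,p))
p=plane(K,P,(454,250),.0); print("scene cap in side",proj(K2,P2,p))
a=cv2.resize(im[175:325,320:520],None,fx=2,fy=2,interpolation=2)
u,v=proj(K2,P2,plane(K3,P3,(317,58),.01)).astype(int)
a2=im2[160:310,150:450]
b=cv2.resize(im2[175:235,300:420],(400,200),interpolation=2); c=cv2.resize(im2[230:300,165:245],(400,300)[0:2],interpolation=2)
out=np.zeros((600,800,3),np.uint8); a=cv2.resize(im[175:325,320:520],(800,600),interpolation=2)
out=np.zeros((600,800,3),np.uint8); out[:300,:400]=cv2.resize(im[175:325,320:520],(400,300),interpolation=2)
out[:300,400:]=cv2.resize(im3[0:150,220:420],(400,300),interpolation=2)
out[300:,:400]=cv2.resize(im2[170:245,320:420],(400,300),interpolation=2); out[300:,400:]=cv2.resize(im2[225:300,160:260],(400,300),interpolation=2)
cv2.imwrite("pics/crop1.png",out[:,:,::-1])
```

```text
cap [ 0.584 -0.385  0.   ]
capL [ 0.582 -0.367  0.   ]
capR [ 0.6   -0.396  0.   ]
wash [ 0.459 -0.396  0.   ]
washL [ 0.444 -0.373  0.   ]
washR [ 0.474 -0.421  0.   ]
w c [0.626 0.131 0.005] [0.626 0.128 0.025]
w l [0.599 0.131 0.005] [0.601 0.128 0.025]
w r [0.653 0.131 0.005] [0.651 0.128 0.025]
axle scene z.091 [ 0.528 -0.168  0.091] purple [0.582 0.261 0.02 ]
wrist cap in scene [281.52783068 185.85035572] side [238.76661732 240.25567838]
scene cap in side [360.95033484 192.59616949]
```

View pics/crop1.png

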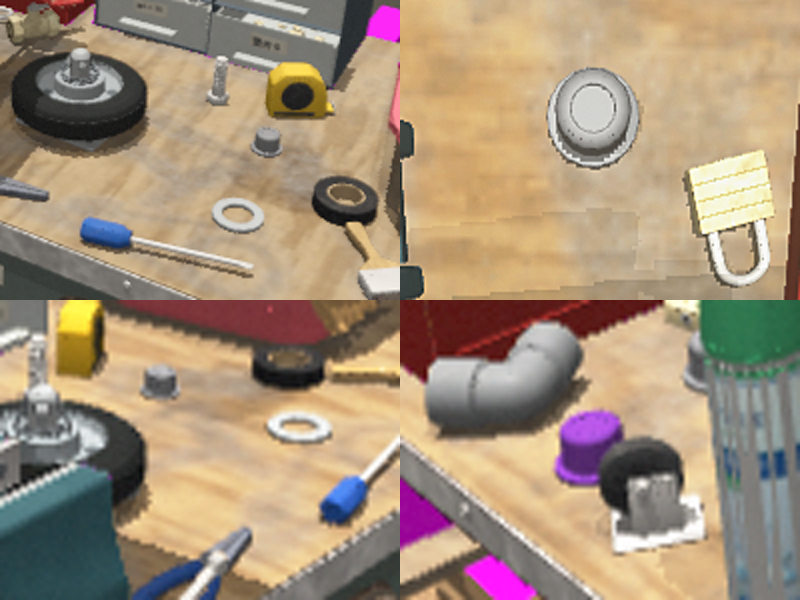

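The larger cap is the one at wrist (317,58): it measures about 52 mm across and sits at about (0.626, 0.13). The one at scene (454,243) is only about 36 mm across, so that's the small cap. The purple one is a look-alike. The crop confirms all three. Next I'll triangulate the washer and the axle.

Run:
```python
from h import *
L=lambda n:(lambda d:(d["im"],d["K"],d["P"]))(np.load(f"pics/{n}0.npz"))
im,K,P=L("scene"); im2,K2,P2=L("side"); im3,K3,P3=L("wrist")
def blob(im,box,lo=150,sat=40):
    x0,y0,x1,y1=box; h=cv2.cvtColor(im[y0:y1,x0:x1],cv2.COLOR_RGB2HSV)
    m=((h[...,1]<sat)&(h[...,2]>lo)).astype(np.uint8)
    c=max(cv2.findContours(m,0,1)[0],key=cv2.contourArea); e=cv2.fitEllipse(c)
    return np.array(e[0])+[x0,y0],e[1]
a=blob(im,(415,265,465,300)); b=blob(im2,(380,190,410,212)); print(a,b)
print("washer",tri(ray(K,P,a[0]),ray(K2,P2,b[0])), plane(K,P,a[0],.004),plane(K2,P2,b[0],.004))
# axle top: scene (359,200) side (331,178)?
p=plane(K,P,(360,201),.091); print(p,proj(K2,P2,p)); 
print("axle tri",tri(ray(K,P,(360,201)),ray(K2,P2,(330.5,197+0))))
# vise right edge and toolbox left edge at assumed heights
for uv in((227,60),(227,140),(420,60),(445,60)): print(uv,[plane(K3,P3,uv,z).round(3)[:2].tolist() for z in(0,.08,.13)])
```

```text
(array([438.58226967, 281.52584267]), (14.989425659179688, 25.67584800720215)) (array([394.60086536, 201.03021336]), (6.343050956726074, 15.224120140075684))
washer (array([ 0.45661869, -0.39566834,  0.00491821]), [np.float64(6.08170178951165e-05), np.float64(6.081701789503147e-05)]) [ 0.45768297 -0.39534908  0.004     ] [ 0.45776979 -0.39742317  0.004     ]
[ 0.53610327 -0.16377591  0.091     ] [331.69722756 191.97836328]
axle tri (array([ 0.54047642, -0.15952243,  0.08063059]), [np.float64(0.006459990402650285), np.float64(0.006459990402650305)])
(227, 60) [[0.524, 0.13], [0.545, 0.117], [0.558, 0.109]]
(227, 140) [[0.518, 0.041], [0.54, 0.046], [0.554, 0.05]]
(420, 60) [[0.743, 0.13], [0.718, 0.117], [0.703, 0.109]]
(445, 60) [[0.771, 0.13], [0.74, 0.117], [0.721, 0.109]]
```

Call:
jog_arm(moves=[[-0.9, -0.49, 0, 0, 0, 0, 1], [-0.9, -0.49, 0, 0, 0, 0, 1], [-0.9, -0.49, 0, 0, 0, 0, 1], [-0.9, -0.49, 0, 0, 0, 0, 1], [-0.9, -0.49, 0, 0, 0, 0, 1]])

```text
clock: 0.57
ee_pos: [0.5753, -0.0908, 0.2223]
eef_rot: [0.707, 0.707, -0.0, -0.0]
ft_force: [0.2, 0.2, -0.5]
finger_gap: 0.0871
finger_force: 0.0
```

Call:
jog_arm(moves=[[-0.9, -0.49, 0, 0, 0, 0, 1], [-0.9, -0.49, 0, 0, 0, 0, 1], [-0.9, -0.49, 0, 0, 0, 0, 1], [-0.9, -0.49, 0, 0, 0, 0, 1], [0, 0, 0, 0, 0, 0, 1]])

```text
clock: 0.98
ee_pos: [0.5347, -0.1666, 0.2225]
eef_rot: [0.709, 0.705, -0.001, 0.0]
ft_force: [-0.1, -0.7, 1.2]
finger_gap: 0.087
finger_force: 0.0
```

Run:
```python
from h import *
for n in("wrist","scene"):
    im,K,P=grab(n); np.savez(f"pics/{n}1.npz",im=im,K=K,P=P)
    if n=="wrist":
        cv2.imwrite("pics/wrist1.png",im[:,:,::-1]); print(manip.sense()["ee_pos"],[proj(K,P,[.537,-.162,z]).round() for z in (.091,.058)])
```

```text
[ 0.53574883 -0.16429116  0.22251886] [array([318., 185.]), array([318., 179.])]
```

View pics/wrist1.png

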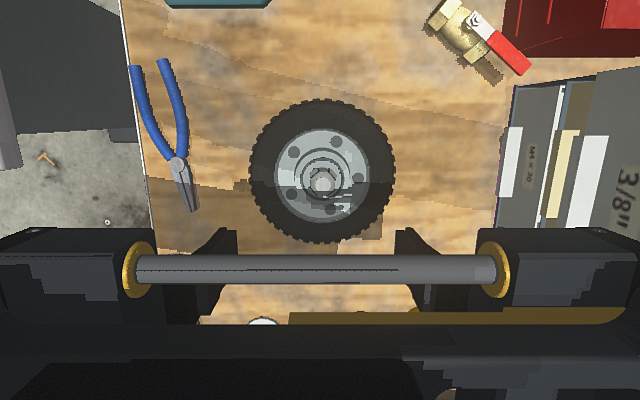

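The wheel's tyre is centred near (322,171) and the axle end near (322,182), with nothing blocking them. On to the washer.

Call:
jog_arm(moves=[[-0.83, -0.28, 0.42, 0, 0, 0, 1], [-0.83, -0.28, 0.42, 0, 0, 0, 1], [-0.83, -0.28, 0.42, 0, 0, 0, 1], [-0.83, -0.28, 0.42, 0, 0, 0, 1], [-0.83, -0.28, 0.42, 0, 0, 0, 1]])

```text
clock: 1.5
ee_pos: [0.5093, -0.2443, 0.18]
eef_rot: [0.706, 0.708, 0.0, -0.0]
ft_force: [-0.4, -0.5, 0.5]
finger_gap: 0.0869
finger_force: 0.0
```

Call:
jog_arm(moves=[[-0.83, -0.28, 0.42, 0, 0, 0, 1], [-0.83, -0.28, 0.42, 0, 0, 0, 1], [-0.83, -0.28, 0.42, 0, 0, 0, 1], [-0.83, -0.28, 0.42, 0, 0, 0, 1], [-0.83, -0.28, 0.42, 0, 0, 0, 1]])

```text
clock: 1.92
ee_pos: [0.4815, -0.3274, 0.1379]
eef_rot: [0.706, 0.708, 0.0, -0.0]
ft_force: [0.0, 0.4, 0.1]
finger_gap: 0.0871
finger_force: 0.0
```

Call:
jog_arm(moves=[[-0.83, -0.28, 0.42, 0, 0, 0, 1], [-0.83, -0.28, 0.42, 0, 0, 0, 1], [-0.83, -0.28, 0.42, 0, 0, 0, 1], [-0.83, -0.28, 0.42, 0, 0, 0, 1], [0, 0, 0, 0, 0, 0, 1]])

```text
clock: 2.33
ee_pos: [0.4565, -0.3963, 0.1029]
eef_rot: [0.708, 0.706, -0.001, -0.001]
ft_force: [-1.4, -0.1, 0.3]
finger_gap: 0.0873
finger_force: 0.0
```

```bash
cat > m2.py <<'E'
from h import *
d=np.load("pics/wrist1.npz"); im,K,P=d["im"],d["K"],d["P"]
h=cv2.cvtColor(im,cv2.COLOR_RGB2GRAY); m=(h[90:250,235:400]<60).astype(np.uint8)
c=max(cv2.findContours(cv2.morphologyEx(m,cv2.MORPH_CLOSE,np.ones((5,5))),0,1)[0],key=cv2.contourArea)
e=cv2.fitEllipse(cv2.convexHull(c)); t=np.array(e[0])+[235,90]; print("tyre",t,e[1],plane(K,P,t,.035))
crop=cv2.resize(h[150:215,285:360],None,fx=6,fy=6,interpolation=2)
hc=cv2.HoughCircles(crop,cv2.HOUGH_GRADIENT,1,200,param1=80,param2=30,minRadius=40,maxRadius=200); print(hc/6+np.array([285,150,0]) if hc is not None else 0)
print("axle",plane(K,P,(322,182),.091))
im,K,P=grab("wrist"); np.savez("pics/wrist2.npz",im=im,K=K,P=P)
s=manip.sense();print(s["ee_pos"],s["eef_rot"])
x=cv2.cvtColor(im,cv2.COLOR_RGB2HSV); m=((x[...,1]<40)&(x[...,2]>130)).astype(np.uint8); m[235:]=0
for c in cv2.findContours(m,0,1)[0]:
    if cv2.contourArea(c)>800:
        e=cv2.fitEllipse(c); print(e,plane(K,P,e[0],.005))
cv2.imwrite("pics/p2.png",np.hstack([im[130:270,200:430],d["im"][130:270,200:430]])[:,:,::-1])
E
python3 m2.py
```

```text
tyre [321.61629486 170.986763  ] (144.99240112304688, 146.75115966796875) [ 0.54149805 -0.15790336  0.035     ]
[[[322.25       178.41666603  27.5       ]]]
axle [ 0.54084606 -0.15901626  0.091     ]
[ 0.45780047 -0.39467123  0.10371331] [ 7.07610623e-01  7.06601874e-01 -2.98358293e-04 -9.53526100e-04]
((74.87256622314453, 125.16922760009766), (179.1947784423828, 255.9092559814453), 171.1811981201172) [ 0.2623847  -0.33448692  0.005     ]
```

```bash
python3 -c "
import cv2,numpy as np
d=np.load('pics/wrist2.npz')['im']; cv2.imwrite('pics/w2.png',d[...,::-1])"
```

```text
(no output)
```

View pics/w2.png

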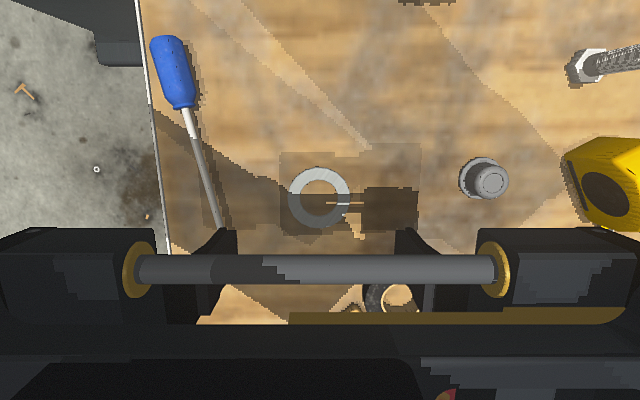

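The washer is at (319,198) in the gripper's shadow. The screwdriver shaft at (220,225) is clear of the fingers.

```bash
cat > wash.py <<'E'
from h import *
def washer(im,K,P,box=(270,150,370,240),z=.005):
    x0,y0,x1,y1=box
    x=cv2.cvtColor(im[y0:y1,x0:x1],cv2.COLOR_RGB2HSV); m=((x[...,1]<45)&(x[...,2]>60)).astype(np.uint8)
    c=max(cv2.findContours(m,0,1)[0],key=cv2.contourArea); e=cv2.fitEllipse(cv2.convexHull(c)); t=np.array(e[0])+[x0,y0]
    return t,e[1],plane(K,P,t,z)
if __name__=="__main__":
    d=np.load("pics/wrist2.npz"); print(washer(d["im"],d["K"],d["P"]))
    K,P=d["K"],d["P"]; print(plane(K,P,(220,228),0))
E
python3 wash.py
```

```text
(array([318.25674057, 197.22170258]), (61.00281524658203, 62.580902099609375), array([ 0.45866394, -0.39487378,  0.005     ]))
[ 0.37093844 -0.42430554  0.        ]
```

Call:
jog_arm(moves=[[0, 0.04, 1, 0, 0, 0, 1], [0, 0, 1, 0, 0, 0, 1], [0, 0, 1, 0, 0, 0, 1], [0, 0, 1, 0, 0, 0, 1], [0, 0, 0.8, 0, 0, 0, 1]])

```text
clock: 2.8
ee_pos: [0.4606, -0.3921, 0.0078]
eef_rot: [0.706, 0.708, 0.001, -0.0]
ft_force: [-0.1, -0.1, 0.2]
finger_gap: 0.0868
finger_force: 0.0
```

Call:
jog_arm(moves=[[0, 0, 0.12, 0, 0, 0, 1], [0, 0, 0.1, 0, 0, 0, 1], [0, 0, 0, 0, 0, 0, 1]])

```text
clock: 3.05
ee_pos: [0.4603, -0.3938, 0.0053]
eef_rot: [0.707, 0.708, 0.0, 0.0]
ft_force: [-0.5, 0.5, 0.2]
finger_gap: 0.0872
finger_force: 0.0
```

Call:
jog_arm(moves=[[0, 0, 0.13, 0, 0, 0, 1], [0, 0, 0, 0, 0, 0, 1]])

```text
clock: 3.22
ee_pos: [0.4599, -0.3944, 0.0027]
eef_rot: [0.707, 0.707, 0.0, 0.001]
ft_force: [0.3, 0.6, 0.1]
finger_gap: 0.0871
finger_force: 0.0
```

Call:
jog_arm(moves=[[0, 0, 0, 0, 0, 0, 0.2], [0, 0, 0, 0, 0, 0, -0.2], [0, 0, 0, 0, 0, 0, -1], [0, 0, 0, 0, 0, 0, -1], [0, 0, 0, 0, 0, 0, -1]], grip_force=15)

```text
clock: 3.63
ee_pos: [0.4593, -0.3944, 0.0021]
eef_rot: [0.707, 0.707, 0.0, 0.0]
ft_force: [0.3, -0.5, 0.5]
finger_gap: 0.0614
finger_force: 0.0
```

Call:
jog_arm(moves=[[0, 0, 0, 0, 0, 0, -1], [0, 0, 0, 0, 0, 0, -1], [0, 0, 0, 0, 0, 0, -1], [0, 0, 0, 0, 0, 0, -1]])

```text
clock: 3.97
ee_pos: [0.4592, -0.3944, 0.002]
eef_rot: [0.707, 0.707, 0.0, 0.0]
ft_force: [-0.6, -0.1, 0.7]
finger_gap: 0.0533
finger_force: 15.0
```

Call:
jog_arm(moves=[[0, 0, -1, 0, 0, 0, -1], [0, 0, -1, 0, 0, 0, -1], [0.9, 0.31, -0.38, 0, 0, 0, -1], [0.9, 0.31, -0.38, 0, 0, 0, -1], [0.9, 0.31, -0.38, 0, 0, 0, -1]])

```text
clock: 4.38
ee_pos: [0.4779, -0.3399, 0.0653]
eef_rot: [0.707, 0.707, 0.0, 0.0]
ft_force: [1.1, 0.5, -0.3]
finger_gap: 0.0528
finger_force: 15.0
```

Call:
jog_arm(moves=[[0.9, 0.31, -0.38, 0, 0, 0, -1], [0.9, 0.31, -0.38, 0, 0, 0, -1], [0.9, 0.31, -0.38, 0, 0, 0, -1], [0.9, 0.31, -0.38, 0, 0, 0, -1], [0.9, 0.31, -0.38, 0, 0, 0, -1]])

```text
clock: 4.8
ee_pos: [0.5089, -0.2495, 0.1031]
eef_rot: [0.707, 0.707, -0.0, -0.0]
ft_force: [0.0, -0.2, -0.5]
finger_gap: 0.053
finger_force: 15.0
```

Call:
jog_arm(moves=[[0.9, 0.31, -0.38, 0, 0, 0, -1], [0.9, 0.31, -0.38, 0, 0, 0, -1], [0.9, 0.31, -0.38, 0, 0, 0, -1], [0.9, 0.31, -0.38, 0, 0, 0, -1], [0.9, 0.31, -0.38, 0, 0, 0, -1]])

```text
clock: 5.22
ee_pos: [0.5399, -0.1594, 0.1411]
eef_rot: [0.707, 0.707, -0.0, -0.0]
ft_force: [0.4, -0.6, -0.3]
finger_gap: 0.0529
finger_force: 15.0
```

Call:
jog_arm(moves=[[0, 0, 0, 0, 0, 0, -1], [0, 0, 0, 0, 0, 0, -1], [0, 0, 0, 0, 0, 0, -1]])

```text
clock: 5.47
ee_pos: [0.5394, -0.1611, 0.1404]
eef_rot: [0.707, 0.707, -0.0, -0.0]
ft_force: [-0.3, -0.2, -0.4]
finger_gap: 0.0529
finger_force: 15.0
```

Run:
```python
from h import *
o=[]
for n in("wrist","scene","side"):
    im,K,P=grab(n); np.savez(f"pics/{n}3.npz",im=im,K=K,P=P); o.append(im)
    a=manip.sense()["ee_pos"]; 
    for z in(.091,.076,.058): print(n,z,proj(K,P,[.541,-.158,z]).round(1))
    print(n,"tcp",proj(K,P,a).round(1),np.round(a,4))
out=np.zeros((600,800,3),np.uint8)
out[:400,:640]=0
out[:300]=cv2.resize(o[0][150:270,160:480],(800,300),interpolation=2)
out[300:,:400]=cv2.resize(o[1][155:245,300:420],(400,300),interpolation=2);out[300:,400:]=cv2.resize(o[2][150:225,280:380],(400,300),interpolation=2)
cv2.imwrite("pics/c3.png",out[:,:,::-1])
```

```text
wrist 0.091 [317.8 211.9]
wrist 0.076 [317.7 206.1]
wrist 0.058 [317.5 199.9]
wrist tcp [315.1 243.8] [ 0.5392 -0.1614  0.1403]
scene 0.091 [358.8 199.5]
scene 0.076 [358.6 205.1]
scene 0.058 [358.4 211.7]
scene tcp [360.5 181.3] [ 0.5392 -0.1615  0.1403]
side 0.091 [329.3 192.1]
side 0.076 [329.2 196.5]
side 0.058 [329.2 201.8]
side tcp [330.5 177. ] [ 0.5392 -0.1615  0.1403]
```

View pics/c3.png

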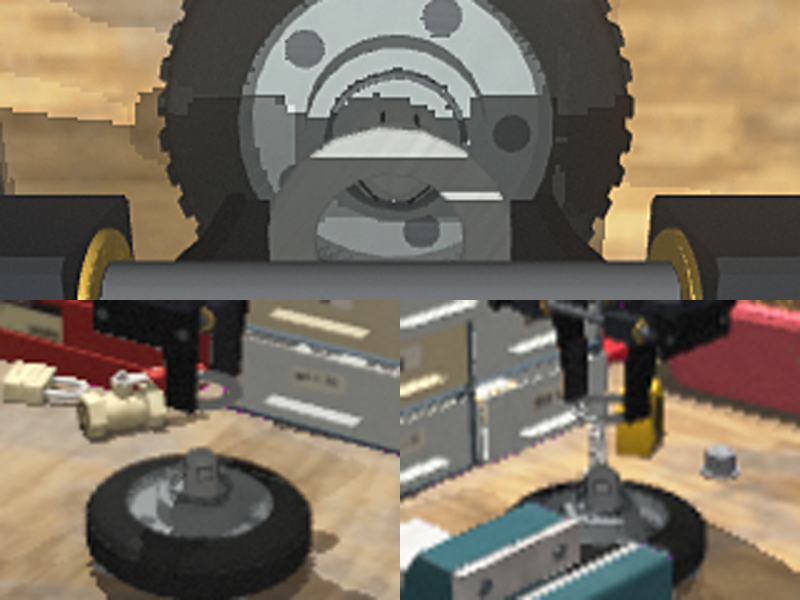

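Run:
```python
from h import *
d=np.load("pics/wrist1.npz");K,P=d["K"],d["P"]
print("hub",plane(K,P,(322.25,178.4),.058),"axle",plane(K,P,(322,182),.091))
d=np.load("pics/wrist3.npz");im,K,P=d["im"],d["K"],d["P"]
for v,r in((200.8,.027),(218.8,.0165)): print("washer",plane(K,P,(316.2,v),.1433)-[0,r,0])
print("catch arc bottom: ",plane(K,P,(318.5,150+208/2.5),.076))
S=np.load("pics/scene3.npz");D=np.load("pics/side3.npz")
print(tri(ray(S["K"],S["P"],(360.9,200.8)),ray(D["K"],D["P"],(330.7,193.5))))
g=cv2.cvtColor(im,cv2.COLOR_RGB2GRAY)
print(g[150:256,318].tolist())
def hub(d,y0,y1,x0,x1,r0,r1):
    g=cv2.cvtColor(d["im"],cv2.COLOR_RGB2GRAY)
    c=cv2.resize(g[y0:y1,x0:x1],None,fx=6,fy=6,interpolation=2)
    h=cv2.HoughCircles(c,cv2.HOUGH_GRADIENT,1,30,param1=80,param2=25,minRadius=r0*6,maxRadius=r1*6)
    return None if h is None else (h[0][:4]/6+[x0,y0,0]).round(1).tolist()
d=np.load("pics/wrist1.npz");print(hub(d,150,215,285,360,7,13),hub(d,150,215,285,360,14,24),hub(d,130,215,260,380,25,31))
cv2.imwrite("pics/hubcrop.png",cv2.resize(d["im"][130:220,262:382],(800,600),interpolation=2)[...,::-1])
```

```text
hub [ 0.54174517 -0.16191648  0.058     ] axle [ 0.54084606 -0.15901626  0.091     ]
washer [ 0.53978388 -0.1629775   0.1433    ]
washer [ 0.53978186 -0.16240009  0.1433    ]
catch arc bottom:  [ 0.54166358 -0.17961756  0.076     ]
(array([ 0.54070897, -0.16310355,  0.0868302 ]), [np.float64(0.002119347186824266), np.float64(0.002119347186824285)])
[188, 188, 189, 189, 189, 190, 190, 188, 190, 189, 192, 192, 197, 195, 91, 103, 104, 103, 102, 153, 195, 189, 188, 187, 188, 191, 192, 73, 76, 97, 108, 104, 199, 186, 184, 184, 184, 188, 189, 74, 88, 92, 92, 93, 92, 93, 93, 92, 93, 100, 99, 131, 194, 204, 211, 207, 208, 206, 206, 205, 206, 211, 209, 80, 94, 98, 97, 100, 99, 98, 98, 100, 102, 101, 102, 102, 102, 95, 92, 87, 77, 55, 59, 60, 74, 90, 88, 86, 104, 146, 142, 139, 139, 140, 139, 140, 140, 140, 139, 139, 141, 141, 119, 101, 76, 60]
[[322.4, 184.2, 12.5]] [[322.2, 179.2, 22.0], [325.8, 173.2, 23.9], [318.2, 173.4, 23.7], [329.8, 177.6, 20.9]] [[322.1, 176.1, 28.4]]
```

View pics/hubcrop.png

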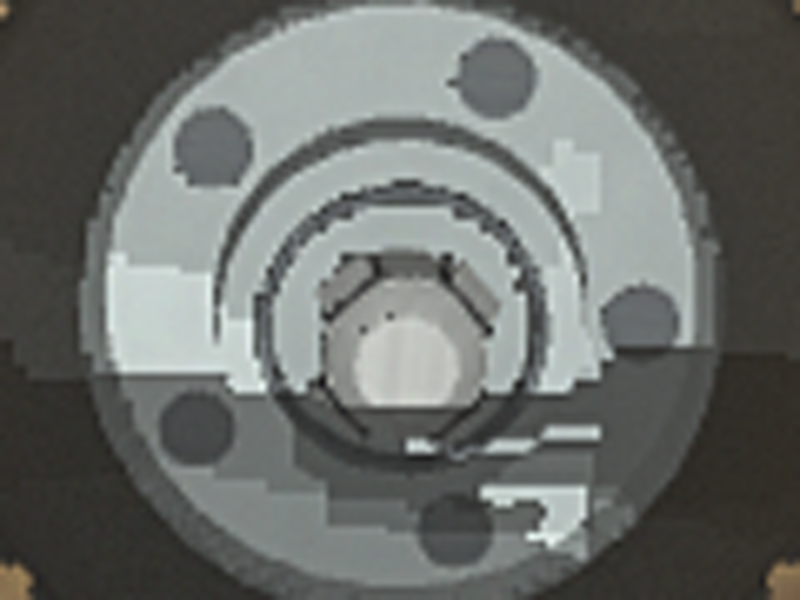

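The crop shows the axle's top face at wrist px (323.0,184.3). The axle is therefore at (0.5417,-0.161) and the washer at (0.5398,-0.1627). I'll correct by +2 and +1.5 mm, then lower it.

Call:
jog_arm(moves=[[0.08, 0.1, 0.4, 0, 0, 0, -1], [0, 0, 0.6, 0, 0, 0, -1], [0, 0, 0.6, 0, 0, 0, -1], [0, 0, 0.6, 0, 0, 0, -1], [0, 0, 0, 0, 0, 0, -1]])

```text
clock: 6.03
ee_pos: [0.5398, -0.1583, 0.0931]
eef_rot: [0.707, 0.707, -0.001, -0.002]
ft_force: [-1.5, 0.7, -0.8]
finger_gap: 0.0527
finger_force: 15.0
```

Call:
jog_arm(moves=[[0, 0, 0.3, 0, 0, 0, -1], [0, 0, 0.3, 0, 0, 0, -1], [0, 0, 0, 0, 0, 0, -1]])

```text
clock: 6.28
ee_pos: [0.5414, -0.1587, 0.0837]
eef_rot: [0.707, 0.707, -0.0, -0.0]
ft_force: [0.1, 0.3, -1.4]
finger_gap: 0.0531
finger_force: 15.0
```

Call:
jog_arm(moves=[[0, 0, 0.2, 0, 0, 0, -1], [0, 0, 0.2, 0, 0, 0, -1], [0, 0, 0.2, 0, 0, 0, -1], [0, 0, 0, 0, 0, 0, -1], [0, 0, 0, 0, 0, 0, -1]])

```text
clock: 6.7
ee_pos: [0.5418, -0.1587, 0.0726]
eef_rot: [0.707, 0.707, 0.0, -0.0]
ft_force: [0.4, 0.4, 0.0]
finger_gap: 0.0527
finger_force: 15.0
```

Call:
jog_arm(moves=[[0, 0, 0.1, 0, 0, 0, -1], [0, 0, 0, 0, 0, 0, -1], [0, 0, 0, 0, 0, 0, 1], [0, 0, 0, 0, 0, 0, 1], [0, 0, 0, 0, 0, 0, 1]])

```text
clock: 7.12
ee_pos: [0.542, -0.1588, 0.0709]
eef_rot: [0.707, 0.707, 0.0, 0.0]
ft_force: [0.4, -0.3, 0.3]
finger_gap: 0.0655
finger_force: 0.0
```

Call:
jog_arm(moves=[[0, 0, 0, 0, 0, 0, 1], [0, 0, 0, 0, 0, 0, 1], [0, 0, -0.5, 0, 0, 0, 1], [0, 0, -1, 0, 0, 0, 1], [0, 0, -1, 0, 0, 0, 1]])

```text
clock: 7.53
ee_pos: [0.5414, -0.1587, 0.1216]
eef_rot: [0.707, 0.707, -0.0, -0.0]
ft_force: [1.1, -0.5, 0.7]
finger_gap: 0.0862
finger_force: 0.0
```

Call:
jog_arm(moves=[[0, 0, -1, 0, 0, 0, 1], [0, 0, -1, 0, 0, 0, 1], [0, 0, -0.5, 0, 0, 0, 1], [0, 0, 0, 0, 0, 0, 1], [0, 0, 0, 0, 0, 0, 1]])

```text
clock: 7.95
ee_pos: [0.5419, -0.1588, 0.1708]
eef_rot: [0.707, 0.707, 0.0, 0.0]
ft_force: [-0.3, 0.5, -0.4]
finger_gap: 0.0869
finger_force: 0.0
```

Run:
```python
from h import *
print(manip.sense()["ee_pos"],manip.sense()["eef_rot"])
o=[]
for n in("wrist","scene","side"):
    im,K,P=grab(n); np.savez(f"pics/{n}4.npz",im=im,K=K,P=P); o.append(im)
out=np.zeros((600,800,3),np.uint8)
out[:300,:400]=cv2.resize(o[0][140:245,250:390],(400,300),interpolation=2)
out[300:,:400]=cv2.resize(o[1][175:250,310:410],(400,300),interpolation=2);out[300:,400:]=cv2.resize(o[2][150:225,280:380],(400,300),interpolation=2)
w=np.load("pics/wrist0.npz")["im"];out[:300,400:]=cv2.resize(w[0:240,150:470],(400,300))
cv2.imwrite("pics/c4.png",out[:,:,::-1])
```

```text
[ 0.54191913 -0.15879195  0.17082194] [7.07098154e-01 7.07115315e-01 2.17939022e-04 2.90947994e-04]
```

View pics/c4.png

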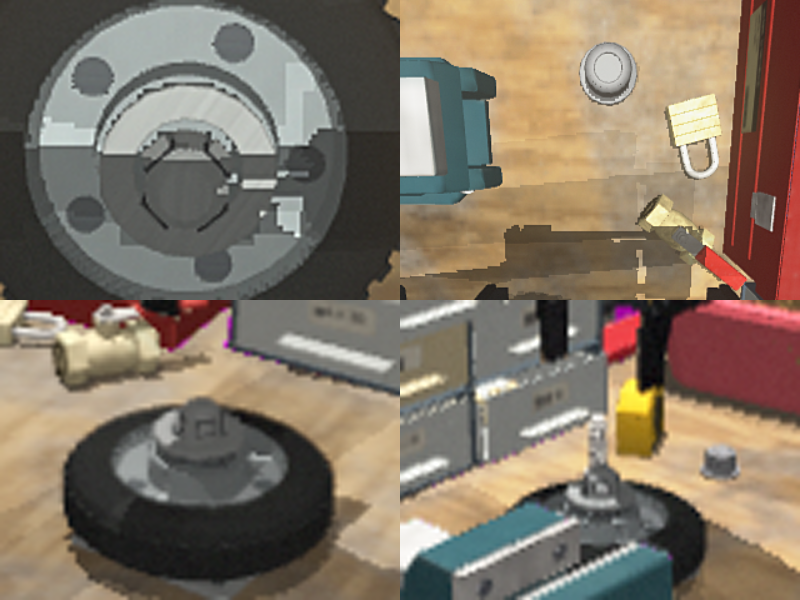

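The washer is lying flat round the axle. Now I'll go up and across, and turn 90° so the gripper body passes between the vise and the toolbox.

Call:
jog_arm(moves=[[0.88, 0.46, -0.34, 0, 0, 0, 1], [0.88, 0.46, -0.34, 0, 0, 0, 1], [0.88, 0.46, -0.34, 0, 0, 0, 1], [0.88, 0.46, -0.34, 0, 0, 0, 1], [0.88, 0.46, -0.34, 0, 0, 0, 1]])

```text
clock: 8.52
ee_pos: [0.5877, -0.0699, 0.2038]
eef_rot: [0.707, 0.707, -0.001, -0.001]
ft_force: [0.4, -0.3, -0.1]
finger_gap: 0.0869
finger_force: 0.0
```

Call:
jog_arm(moves=[[0.88, 0.46, -0.34, 0, 0, 0, 1], [0.88, 0.46, -0.34, 0, 0, 0, 1], [0.88, 0.46, -0.34, 0, 0, 0, 1], [0.88, 0.46, -0.34, 0, 0, 0, 1], [0, 0, 0, 0, 0, -1, 1]])

```text
clock: 8.93
ee_pos: [0.6257, 0.0047, 0.2317]
eef_rot: [0.668, 0.744, 0.001, -0.001]
ft_force: [0.7, -0.6, -0.3]
finger_gap: 0.087
finger_force: 0.0
```

Call:
jog_arm(moves=[[0, 0, 0, 0, 0, -1, 1], [0, 0, 0, 0, 0, -1, 1], [0, 0, 0, 0, 0, -1, 1], [0, 0, 0, 0, 0, -1, 1], [0, 0, 0, 0, 0, -1, 1]])

```text
clock: 9.35
ee_pos: [0.6242, -0.0004, 0.2306]
eef_rot: [0.452, 0.892, -0.0, -0.001]
ft_force: [0.3, 0.1, -0.0]
finger_gap: 0.0868
finger_force: 0.0
```

Call:
jog_arm(moves=[[0, 0, 0, 0, 0, -1, 1], [0, 0, 0, 0, 0, -1, 1], [0, 0, 0, 0, 0, -1, 1], [0, 0, 0, 0, 0, -1, 1], [0, 0, 0, 0, 0, -1, 1]])

```text
clock: 9.77
ee_pos: [0.6242, -0.0004, 0.2305]
eef_rot: [0.205, 0.979, -0.0, -0.001]
ft_force: [-0.2, -0.3, -0.4]
finger_gap: 0.0872
finger_force: 0.0
```

Call:
jog_arm(moves=[[0, 0, 0, 0, 0, -1, 1], [0, 0, 0, 0, 0, -1, 1], [0, 0, 0, 0, 0, -1, 1], [0, 0, 0, 0, 0, -1, 1], [0, 0, 0, 0, 0, 0, 1]])

```text
clock: 10.18
ee_pos: [0.6242, -0.0005, 0.2306]
eef_rot: [-0.002, 1.0, 0.0, -0.001]
ft_force: [0.1, 0.5, 0.5]
finger_gap: 0.0872
finger_force: 0.0
```

Run:
```python
from h import *
s=manip.sense();print(np.round(s["ee_pos"],4),np.round(s["eef_rot"],4),np.round(s["joint_positions"],2))
d=np.load("pics/wrist4.npz");im,K,P=d["im"],d["K"],d["P"]
print("axle",plane(K,P,(315.5,206),.091))
im,K,P=grab("wrist"); np.savez("pics/wrist5.npz",im=im,K=K,P=P)
for z in(0,.032): print("cap",proj(K,P,[.626,.129,z]))
for p in([.545,.117,.08],[.545,.05,.08],[.558,.109,.13]):print(proj(K,P,p))
# grey blobs
x=cv2.cvtColor(im,cv2.COLOR_RGB2HSV); m=((x[...,1]<35)&(x[...,2]>70)).astype(np.uint8)
for c in cv2.findContours(m,0,1)[0]:
    if cv2.contourArea(c)>400: print("grey",cv2.boundingRect(c))
t=((x[...,0]>80)&(x[...,0]<100)&(x[...,1]>80)).astype(np.uint8)
for c in cv2.findContours(t,0,1)[0]:
    if cv2.contourArea(c)>400: print("teal",cv2.boundingRect(c))
```

```text
[ 6.242e-01 -5.000e-04  2.306e-01] [-2.5e-03  1.0e+00  1.0e-04 -1.0e-03] [ 0.12  0.34 -0.24  1.44  0.08  1.37  1.45]
axle [ 0.54201218 -0.16002361  0.091     ]
cap [418.68454655 175.30868791]
cap [427.40351713 180.20860115]
[440.18799341 106.5432693 ]
[370.07531732 106.19775064]
[452.32893854 121.18171528]
grey (495, 359, 145, 41)
grey (329, 286, 24, 23)
grey (214, 283, 51, 25)
grey (513, 259, 84, 43)
grey (368, 256, 131, 28)
grey (474, 203, 88, 31)
grey (49, 194, 52, 30)
grey (401, 155, 44, 41)
grey (0, 135, 25, 30)
grey (514, 46, 62, 59)
grey (93, 27, 120, 142)
grey (559, 0, 56, 228)
grey (378, 0, 87, 70)
teal (363, 0, 21, 64)
teal (332, 0, 22, 55)
```

Run:
```python
from h import *
for n,box in(("wrist5",(300,0,640,240)),("wrist0",(0,0,460,240))):
    im=np.load(f"pics/{n}.npz")["im"]; x0,y0,x1,y1=box
    s=cv2.resize(im[y0:y1,x0:x1],((x1-x0)//6,(y1-y0)//10),interpolation=cv2.INTER_NEAREST); h=cv2.cvtColor(s,cv2.COLOR_RGB2HSV)
    print(n)
    for r in h: print("".join("T" if 80<a<105 and b>60 else "r" if (a<8 or a>172) and b>120 else "#" if c<60 else "w" if b<40 else "." for a,b,c in r))
```

```text
wrist5
......TTTT.TTTwwwwwwwwwwwwwwT...........................
......TTTT#TTTwwwwwwwwwwwwwwT......................w....
......TTTT.TTTwwwwwwwwwwwwwT.......................w....
......TTT..TTTwwwwwwwwwwwwwT.......................#....
......TTT#.TTTwwwwwwwwwwwwwT......................w.....
......TTw#.TTTwwwwwwwwwwwwwT...........ww.........w.....
.......ww#TTTwwwwwwwwwwwwwwT..........wwww..wwww........
.........#wTTTTTTTTTTTTTT.T..........wwww.....wwww...w..
.........#TTTTTTTT..T....T..........wwwwwwww##..ww.....w
.........#.TT.......ww.TT.............wwwwwww.###.......
........................................ww......w.......
........................................................
........................................................
...............................................w.....w..
.....................................................www
..............................................w.........
..................wwwww.......................w........w
.................wwwwwww................................
.................wwwwwww.....................w..........
..........
[... 1429 characters left out ...]
rrrrrrr
TTTTTTTTTTTTTTTTTTTTTTTTTTTTTTTTTTTTw................................rrrrrrr
TTTTTTTTTTTTTTTTTTTTTTTTTTTTTTTTT....................................rrrwwwr
TTTTTTTTTT#ww.......................................................rrrrwwwr
wwwwwwwwwwwww.......................................................rrrrrwwr
wwwwwwwwwwwww................................................www....rrrrrrrr
wwwwwwwwwwwwww.................................................wwrr.rrrrrrrr
wwwwwwwwwwwww....................................................rrrr.rrrrrr
wwwwww#wwwwww......................................................rrrrrrrrr
wwww##w###################..........###...........................#.#r##rrrr
```

Run:
```python
from h import *
a=np.load("pics/wrist0.npz");b=np.load("pics/wrist5.npz")
for u,v in(((186,140),(376,68)),((181,64),(463,65)),((317,57),(423,175.5))): print(tri(ray(a["K"],a["P"],u),ray(b["K"],b["P"],v)))
def bl(d,box):
    x0,y0,x1,y1=box; x=cv2.cvtColor(d["im"][y0:y1,x0:x1],cv2.COLOR_RGB2HSV); m=(x[...,1]<50).astype(np.uint8)
    m=cv2.morphologyEx(m,cv2.MORPH_OPEN,np.ones((3,3)));c=max(cv2.findContours(m,0,1)[0],key=cv2.contourArea);return cv2.boundingRect(c),cv2.fitEllipse(c)
r0,e0=bl(a,(285,25,350,95)); r5,e5=bl(b,(390,145,455,205)); print(r0,e0,r5,e5)
for d,box in((a,(285,25)),(b,(390,145))):
    g=cv2.cvtColor(d["im"],cv2.COLOR_RGB2GRAY)[box[1]:box[1]+70,box[0]:box[0]+65]
    c=cv2.resize(g,None,fx=6,fy=6,interpolation=2)
    h=cv2.HoughCircles(c,cv2.HOUGH_GRADIENT,1,20,param1=60,param2=25,minRadius=50,maxRadius=170)
    if h is not None: print((h[0][:5]/6+[box[0],box[1],0]).round(1).tolist())
for z in(.0,.0025,.005,.032):print(z,proj(a["K"],a["P"],[.627,.13,z]),proj(b["K"],b["P"],[.627,.13,z]))
```

```text
(array([0.51526377, 0.04833929, 0.11337017]), [np.float64(0.0006434802216856986), np.float64(0.000643480221685623)])
(array([0.51889048, 0.10957057, 0.12821634]), [np.float64(0.004751213642422153), np.float64(0.004751213642422275)])
(array([0.6258315 , 0.13278511, 0.0039096 ]), [np.float64(0.00046143838478477544), np.float64(0.000461438384784855)])
(9, 9, 46, 50) ((31.12099266052246, 33.162071228027344), (45.03634262084961, 49.42969512939453), 179.55943298339844) (11, 10, 44, 41) ((32.22944259643555, 30.361845016479492), (40.3682861328125, 43.22340774536133), 92.83882904052734)
[[317.6, 58.9, 23.8], [317.6, 53.8, 20.0], [313.9, 59.2, 24.7], [316.6, 63.8, 20.7], [313.9, 54.8, 20.5]]
[[425.2, 176.2, 20.2], [421.1, 175.9, 21.0], [430.1, 178.6, 14.8], [425.2, 179.6, 20.2], [422.9, 172.9, 19.0]]
0.0 [317.73214928  59.98404627] [419.40431756 176.09115813]
0.0025 [317.74509198  59.59396947] [420.0404194  176.45094163]
0.005 [317.7582129   59.19852128] [420.68432746 176.81514037]
0.032 [317.91235638  54.55282901] [428.17778576 181.05349101]
```

The vise top is at about z 0.12 and x ≤ 0.52, which is clear. The cap is at about (0.6265, 0.130), and the two-view triangulation puts it on the table.

Call:
jog_arm(moves=[[-0.14, 0.93, 0.3, 0, 0, 0, 1], [0, 0.93, 0.5, 0, 0, 0, 1], [0, 0.93, 0.8, 0, 0, 0, 1], [0, 0.93, 0.8, 0, 0, 0, 1], [0, 0.93, 0.8, 0, 0, 0, 1]])

```text
clock: 10.65
ee_pos: [0.6271, 0.0934, 0.1667]
eef_rot: [0.002, 1.0, -0.0, -0.0]
ft_force: [-0.4, 0.8, 1.0]
finger_gap: 0.0867
finger_force: 0.0
```

Call:
jog_arm(moves=[[0, 0.93, 0.8, 0, 0, 0, 1], [0, 0.93, 0.8, 0, 0, 0, 1], [0, 0, 0, 0, 0, 0, 1], [0, 0, 0, 0, 0, 0, 1]])

```text
clock: 10.98
ee_pos: [0.6264, 0.1309, 0.1345]
eef_rot: [0.0, 1.0, -0.0, -0.001]
ft_force: [0.9, -0.1, 0.2]
finger_gap: 0.0868
finger_force: 0.0
```

```bash
cat > cap.py <<'E'
from h import *
s=manip.sense();print(np.round(s["ee_pos"],4),np.round(s["eef_rot"],4))
im,K,P=grab("wrist"); np.savez("pics/wrist6.npz",im=im,K=K,P=P)
c0=proj(K,P,[.6265,.13,.0]);c1=proj(K,P,[.6265,.13,.032]);print(c0,c1)
x0,y0=(c0-55).astype(int);x=cv2.cvtColor(im[y0:y0+110,x0:x0+110],cv2.COLOR_RGB2HSV)
m=cv2.morphologyEx((x[...,1]<50).astype(np.uint8),cv2.MORPH_OPEN,np.ones((3,3)))
c=max(cv2.findContours(m,0,1)[0],key=cv2.contourArea);r=cv2.boundingRect(c);e=cv2.fitEllipse(c)
print(np.array(r[:2])+[x0,y0],r[2:],np.array(e[0])+[x0,y0],e[1])
print("flange centre @.005",plane(K,P,np.array(e[0])+[x0,y0],.005))
g=cv2.cvtColor(im,cv2.COLOR_RGB2GRAY)[y0:y0+110,x0:x0+110]
h=cv2.HoughCircles(cv2.resize(g,None,fx=4,fy=4,interpolation=2),cv2.HOUGH_GRADIENT,1,20,param1=60,param2=25,minRadius=40,maxRadius=160)
if h is not None:
    for q in h[0][:6]/4+[x0,y0,0]: print(q.round(1),plane(K,P,q[:2],.005).round(4),plane(K,P,q[:2],.032).round(4))
print(m[::4,::3].sum())
for r_ in m[::5,::2]: print("".join(".#"[v] for v in r_))
E
python3 cap.py
```

```text
[0.6264 0.1309 0.1345] [ 4.0e-04  1.0e+00 -1.0e-04 -1.4e-03]
[315.98628724 190.9140335 ] [316.07271744 199.22381078]
[290 164] (54, 54) [316.59063721 190.19057083] (53.11145782470703, 53.35959243774414)
flange centre @.005 [0.62463547 0.13056457 0.005     ]
[313.9 194.6  25.9] [0.629 0.128 0.005] [0.6224 0.1281 0.032 ]
[319.1 197.1  20.9] [0.6314 0.133  0.005 ] [0.6246 0.1327 0.032 ]
[320.1 190.6  24.1] [0.6251 0.1339 0.005 ] [0.6188 0.1335 0.032 ]
[315.1 189.4  20.6] [0.6238 0.1292 0.005 ] [0.6177 0.1292 0.032 ]
[311.4 185.6  34.3] [0.6202 0.1256 0.005 ] [0.6144 0.126  0.032 ]
[303.9 187.9  30.2] [0.6224 0.1185 0.005 ] [0.6164 0.1195 0.032 ]
190
.......................................................
.......................................................
.......................................................
.......................................................
.......................................................
.......................................................
........................##########.....................
....................##################.................
.................#######################...............
................#########################..............
...............###########################.............
...............###########################.............
...............###########################.............
................#########################..............
..................######################...............
....................##################.................
.......................###########.....................
.......................................................
.......................................................
.......................................................
.......................................................
.......................................................
```

Call:
jog_arm(moves=[[0.04, 0, 1, 0, 0, 0, 1], [0, 0, 1, 0, 0, 0, 1], [0, 0, 1, 0, 0, 0, 1], [0, 0, 1, 0, 0, 0, 1], [0, 0, 0.9, 0, 0, 0, 1]])

```text
clock: 11.45
ee_pos: [0.6274, 0.1279, 0.0378]
eef_rot: [0.002, 1.0, -0.0, 0.001]
ft_force: [0.4, -0.6, -0.2]
finger_gap: 0.087
finger_force: 0.0
```

Call:
jog_arm(moves=[[0, 0, 0.7, 0, 0, 0, 1], [0, 0, 0.5, 0, 0, 0, 1], [0, 0, 0, 0, 0, 0, 1], [0, 0, 0, 0, 0, 0, 1]])

```text
clock: 11.78
ee_pos: [0.627, 0.1294, 0.0144]
eef_rot: [0.001, 1.0, -0.0, 0.0]
ft_force: [1.2, 0.7, -0.1]
finger_gap: 0.0873
finger_force: 0.0
```

Call:
jog_arm(moves=[[0.06, 0.03, 0.2, 0, 0, 0, 1], [0, 0, 0.15, 0, 0, 0, 1], [0, 0, 0, 0, 0, 0, 1], [0, 0, 0, 0, 0, 0, 1]])

```text
clock: 12.12
ee_pos: [0.6255, 0.1305, 0.0072]
eef_rot: [-0.0, 1.0, 0.0, 0.0]
ft_force: [-0.3, 0.2, -0.0]
finger_gap: 0.0871
finger_force: 0.0
```

Call:
jog_arm(moves=[[0, 0, 0, 0, 0, 0, 0.2], [0, 0, 0, 0, 0, 0, -0.1], [0, 0, 0, 0, 0, 0, -1], [0, 0, 0, 0, 0, 0, -1], [0, 0, 0, 0, 0, 0, -1]], grip_force=15)

```text
clock: 12.53
ee_pos: [0.6255, 0.1304, 0.0071]
eef_rot: [-0.0, 1.0, 0.0, 0.0]
ft_force: [0.7, 0.8, -1.3]
finger_gap: 0.0618
finger_force: 0.0
```

Call:
jog_arm(moves=[[0, 0, 0, 0, 0, 0, -1], [0, 0, 0, 0, 0, 0, -1], [0, 0, 0, 0, 0, 0, -1], [0, 0, 0, 0, 0, 0, -1], [0, 0, 0, 0, 0, 0, -1]], grip_force=40)

```text
clock: 12.95
ee_pos: [0.6254, 0.1305, 0.007]
eef_rot: [-0.0, 1.0, 0.0, 0.0]
ft_force: [-0.6, 0.3, -0.1]
finger_gap: 0.0396
finger_force: 40.1
```

Call:
jog_arm(moves=[[0, 0, -1, 0, 0, 0, -1], [0, 0, -1, 0, 0, 0, -1], [0, 0, -1, 0, 0, 0, -1], [0, 0, -1, 0, 0, 0, -1], [0, 0, -1, 0, 0, 0, -1]])

```text
clock: 13.37
ee_pos: [0.6252, 0.1304, 0.1079]
eef_rot: [-0.0, 1.0, -0.0, -0.0]
ft_force: [0.5, -0.5, -0.0]
finger_gap: 0.039
finger_force: 40.1
```

Call:
jog_arm(moves=[[0, -0.5, -1, 0, 0, 0, -1], [0, -0.5, -1, 0, 0, 0, -1], [0, -0.5, -1, 0, 0, 0, -1], [0, -0.5, -1, 0, 0, 0, -1], [0, -0.5, -1, 0, 0, 0, -1]])

```text
clock: 13.78
ee_pos: [0.6252, 0.0799, 0.2079]
eef_rot: [-0.0, 1.0, -0.0, -0.0]
ft_force: [0.5, 0.4, 0.1]
finger_gap: 0.039
finger_force: 40.1
```

Call:
jog_arm(moves=[[0.32, -0.92, 0, 0, 0, 0, -1], [0.32, -0.92, 0, 0, 0, 0, -1], [0.32, -0.92, 0, 0, 0, 0, -1], [0.32, -0.92, 0, 0, 0, 0, -1], [0.32, -0.92, 0, 0, 0, 0, -1]])

```text
clock: 14.2
ee_pos: [0.5929, -0.0125, 0.2069]
eef_rot: [-0.0, 1.0, -0.0, -0.0]
ft_force: [0.2, -1.1, -0.5]
finger_gap: 0.0393
finger_force: 40.1
```

Call:
jog_arm(moves=[[0.32, -0.92, 0, 0, 0, 0, -1], [0.32, -0.92, 0, 0, 0, 0, -1], [0.32, -0.92, 0, 0, 0, 0, -1], [0.32, -0.92, 0, 0, 0, 0, -1], [0.32, -0.92, 0, 0, 0, 0, -1]])

```text
clock: 14.62
ee_pos: [0.5609, -0.1044, 0.2069]
eef_rot: [-0.0, 1.0, 0.0, 0.0]
ft_force: [0.0, -0.3, -1.2]
finger_gap: 0.0394
finger_force: 40.1
```

Call:
jog_arm(moves=[[0.32, -0.92, 0, 0, 0, 0, -1], [0.32, -0.92, 0, 0, 0, 0, -1], [0.32, -0.92, 0, 0, 0, 0, -1], [0, 0, 0, 0, 0, 0, -1], [0, 0, 0, 0, 0, 0, -1]])

```text
clock: 15.03
ee_pos: [0.5418, -0.1598, 0.2069]
eef_rot: [0.001, 1.0, -0.0, -0.0]
ft_force: [0.5, 0.9, -0.8]
finger_gap: 0.039
finger_force: 40.1
```

Run:
```python
from h import *
s=manip.sense();e=np.array(s["ee_pos"]);print(e.round(4),np.round(s["eef_rot"],4),s["finger_gap"],np.round(s["ft_force"],2))
im,K,P=grab("wrist"); np.savez("pics/wrist7.npz",im=im,K=K,P=P)
for n in("scene","side"):
    a,b,c=grab(n); np.savez(f"pics/{n}7.npz",im=a,K=b,P=c)
m=e+[0,0,-.007]
print("mouth",proj(K,P,m),"flange top edge",proj(K,P,m+[-.026,0,.005]),proj(K,P,m+[-.02,0,.032]),proj(K,P,m+[.02,0,.032]))
print("axle",proj(K,P,[.542,-.160,.091]))
g=cv2.cvtColor(im,cv2.COLOR_RGB2GRAY); print("col315 from 170:",g[170:262,315].tolist())
```

```text
[ 0.5418 -0.1598  0.2069] [ 1.1e-03  1.0e+00 -1.0e-04 -1.0e-04] 0.0390433121490947 [ 0.52  0.87 -0.82]
mouth [317.99168717 240.57212966] flange top edge [318.04668827 199.15200887] [318.56419418 226.53528129] [318.56792343 302.99689856]
axle [316.75888725 195.27555419]
col315 from 170: [103, 105, 105, 106, 94, 93, 95, 92, 94, 94, 94, 99, 101, 102, 100, 102, 101, 103, 106, 108, 106, 105, 101, 103, 106, 105, 105, 105, 68, 74, 80, 83, 83, 81, 83, 84, 82, 83, 83, 81, 74, 72, 74, 74, 71, 73, 73, 73, 73, 72, 72, 71, 74, 73, 73, 75, 76, 76, 77, 79, 80, 81, 83, 84, 85, 87, 86, 85, 84, 84, 83, 83, 79, 74, 80, 80, 77, 79, 80, 79, 80, 81, 80, 80, 66, 58, 62, 63, 62, 63, 64, 65]
```

Call:
jog_arm(moves=[[-0.03, 0, 1, 0, 0, 0, -1], [0, 0, 1, 0, 0, 0, -1], [0, 0, 1, 0, 0, 0, -1], [0, 0, 1, 0, 0, 0, -1], [0, 0, 0.6, 0, 0, 0, -1]])

```text
clock: 15.6
ee_pos: [0.5422, -0.1574, 0.1128]
eef_rot: [-0.001, 1.0, 0.0, -0.001]
ft_force: [-0.8, -0.1, -0.7]
finger_gap: 0.0391
finger_force: 40.1
```

Call:
jog_arm(moves=[[0, 0, 0.4, 0, 0, 0, -1], [0, 0, 0.2, 0, 0, 0, -1], [0, 0, 0.1, 0, 0, 0, -1], [0, 0, 0, 0, 0, 0, -1], [0, 0, 0, 0, 0, 0, -1]])

```text
clock: 16.02
ee_pos: [0.5434, -0.1589, 0.1019]
eef_rot: [-0.0, 1.0, -0.0, 0.001]
ft_force: [0.1, 0.3, -0.4]
finger_gap: 0.0392
finger_force: 40.1
```

Call:
jog_arm(moves=[[0.06, -0.05, 0.2, 0, 0, 0, -1], [0, 0, 0.2, 0, 0, 0, -1], [0, 0, 0, 0, 0, 0, -1], [0, 0, 0, 0, 0, 0, -1]])

```text
clock: 16.35
ee_pos: [0.5414, -0.1598, 0.0928]
eef_rot: [0.0, 1.0, 0.0, -0.0]
ft_force: [0.2, -0.1, 0.1]
finger_gap: 0.0392
finger_force: 40.1
```

Call:
jog_arm(moves=[[0, 0, 0.1, 0, 0, 0, -1], [0, 0, 0, 0, 0, 0, -1], [0, 0, 0, 0, 0, 0, -1]])

```text
clock: 16.6
ee_pos: [0.5416, -0.1597, 0.0909]
eef_rot: [-0.0, 1.0, 0.0, -0.0]
ft_force: [0.1, 0.9, 0.1]
finger_gap: 0.0393
finger_force: 40.1
```

Call:
jog_arm(moves=[[0, 0, 0.1, 0, 0, 0, -1], [0, 0, 0.05, 0, 0, 0, -1], [0, 0, 0, 0, 0, 0, -1]], grip_force=50)

```text
clock: 16.85
ee_pos: [0.5417, -0.16, 0.0878]
eef_rot: [0.0, 1.0, -0.0, 0.0]
ft_force: [0.5, -1.2, -1.0]
finger_gap: 0.0384
finger_force: 50.0
```

Call:
jog_arm(moves=[[0, 0, 0.1, 0, 0, 0, -1], [0, 0, 0, 0, 0, 0, -1], [0, 0, 0, 0, 0, 0, -1]])

```text
clock: 17.1
ee_pos: [0.5418, -0.16, 0.0861]
eef_rot: [0.0, 1.0, -0.0, 0.0]
ft_force: [1.1, -2.5, 1.0]
finger_gap: 0.0394
finger_force: 50.0
```

Call:
jog_arm(moves=[[0, 0, 0.1, 0, 0, 0, -1], [0, 0, 0, 0, 0, 0, -1], [0, 0, 0, 0, 0, 0, -1]])

```text
clock: 17.35
ee_pos: [0.5421, -0.16, 0.0844]
eef_rot: [0.0, 1.0, -0.0, 0.001]
ft_force: [0.9, -1.8, 3.4]
finger_gap: 0.0393
finger_force: 50.1
```

Call:
jog_arm(moves=[[0, -0.03, 0.1, 0, 0, 0, -1], [0, 0, 0, 0, 0, 0, -1], [0, 0, 0, 0, 0, 0, -1]])

```text
clock: 17.6
ee_pos: [0.5422, -0.1603, 0.0826]
eef_rot: [-0.0, 1.0, -0.0, 0.001]
ft_force: [-0.1, -1.6, 5.5]
finger_gap: 0.0389
finger_force: 50.1
```

Call:
jog_arm(moves=[[0, 0, 0.1, 0, 0, 0, -1], [0, 0, 0, 0, 0, 0, -1], [0, 0, 0, 0, 0, 0, -1]])

```text
clock: 17.85
ee_pos: [0.541, -0.1596, 0.0788]
eef_rot: [-0.0, 1.0, 0.001, -0.001]
ft_force: [3.3, -0.4, -9.6]
finger_gap: 0.0389
finger_force: 50.1
```

Call:
jog_arm(moves=[[0, 0, 0.1, 0, 0, 0, -1], [0, 0, 0, 0, 0, 0, -1], [0, 0, 0, 0, 0, 0, -1]])

```text
clock: 18.1
ee_pos: [0.5416, -0.1602, 0.0781]
eef_rot: [-0.0, 1.0, 0.0, -0.0]
ft_force: [-2.0, 1.9, 3.5]
finger_gap: 0.0392
finger_force: 50.1
```

Call:
jog_arm(moves=[[0, 0, 0.1, 0, 0, 0, -1], [0, 0, 0, 0, 0, 0, -1], [0, 0, 0, 0, 0, 0, -1]])

```text
clock: 18.35
ee_pos: [0.5419, -0.1603, 0.0764]
eef_rot: [-0.0, 1.0, -0.0, 0.0]
ft_force: [-3.1, 1.3, 6.7]
finger_gap: 0.0391
finger_force: 50.1
```

Call:
jog_arm(moves=[[0, 0, 0.1, 0, 0, 0, -1], [0, 0, 0, 0, 0, 0, -1], [0, 0, 0, 0, 0, 0, -1]])

```text
clock: 18.6
ee_pos: [0.5419, -0.1604, 0.0746]
eef_rot: [-0.0, 1.0, -0.0, 0.0]
ft_force: [-3.8, 2.5, 8.7]
finger_gap: 0.0393
finger_force: 50.1
```

Call:
jog_arm(moves=[[0, 0, 0.06, 0, 0, 0, -1], [0, 0, 0, 0, 0, 0, -1], [0, 0, 0, 0, 0, 0, -1]])

```text
clock: 18.85
ee_pos: [0.542, -0.1604, 0.0738]
eef_rot: [0.0, 1.0, -0.0, 0.0]
ft_force: [-4.2, 2.8, 12.3]
finger_gap: 0.0392
finger_force: 50.1
```

Call:
jog_arm(moves=[[0, 0, 0.06, 0, 0, 0, -1], [0, 0, 0, 0, 0, 0, -1], [0, 0, 0, 0, 0, 0, -1]])

```text
clock: 19.1
ee_pos: [0.5421, -0.1604, 0.0737]
eef_rot: [0.0, 1.0, -0.0, 0.001]
ft_force: [-9.6, 3.4, 21.0]
finger_gap: 0.0391
finger_force: 50.0
```

Call:
jog_arm(moves=[[0, 0, 0.05, 0, 0, 0, -1], [0, 0, 0, 0, 0, 0, -1], [0, 0, 0, 0, 0, 0, -1]])

```text
clock: 19.35
ee_pos: [0.5422, -0.1604, 0.0736]
eef_rot: [0.0, 1.0, -0.0, 0.001]
ft_force: [-13.4, 4.2, 30.2]
finger_gap: 0.0392
finger_force: 50.0
```

Call:
jog_arm(moves=[[0.02, 0, -0.03, 0, 0, 0, -1], [0, 0, 0, 0, 0, 0, -1], [0, 0, 0, 0, 0, 0, -1], [0, 0, 0, 0, 0, 0, -1]])

```text
clock: 19.68
ee_pos: [0.5421, -0.1604, 0.0737]
eef_rot: [0.0, 1.0, -0.0, 0.001]
ft_force: [-8.7, 4.1, 24.1]
finger_gap: 0.0388
finger_force: 50.0
```

Run:
```python
from h import *
o=[grab(n)[0] for n in("wrist","scene","side")]
s=manip.sense();print(s["clock"],np.round(s["ee_pos"],4),np.round(s["ft_force"],1),s["finger_gap"],s["finger_force"])
out=np.zeros((600,800,3),np.uint8)
out[:300]=cv2.resize(o[0][130:280,120:520],(800,300),interpolation=2)
out[300:,:400]=cv2.resize(o[1][155:245,310:430],(400,300),interpolation=2);out[300:,400:]=cv2.resize(o[2][150:225,280:380],(400,300),interpolation=2)
cv2.imwrite("pics/c8.png",out[:,:,::-1])
```

```text
19.8333 [ 0.5421 -0.1604  0.0737] [-8.6  4.  23.9] 0.03880016021606129 50.028641329390666
```

View pics/c8.png

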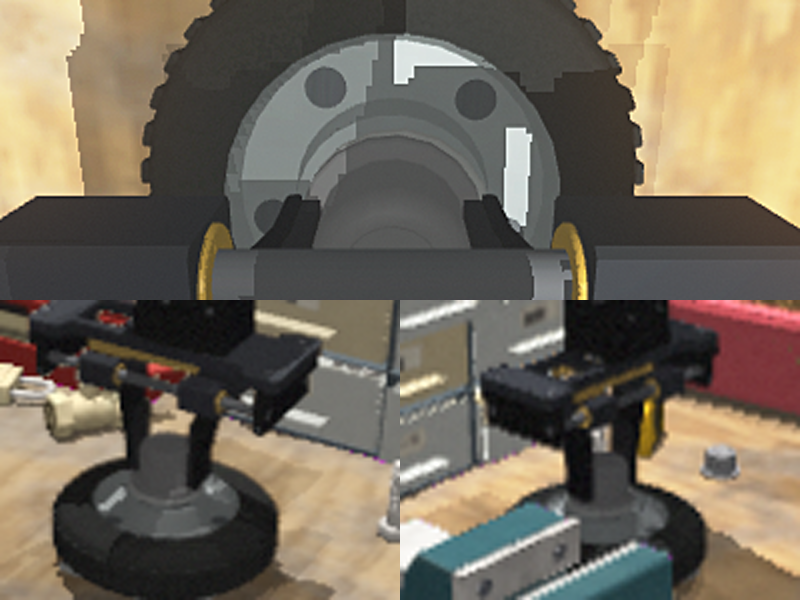

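The cap sits squarely on the hub over the washer and is still gripped. The wrist reads 24 N and the TCP has stalled at z 0.0737, which puts the mouth about 9 mm above the hub face. Handing in.

```bash
python3 -c "
from rig import ticket; print(ticket.finish_job())"
```

```text
the job is handed in; nothing more can be done
None
```

The job is handed in: the washer is on the wave spring, the larger cap is clicked past the catches, and the arm is still gripping it and pressing down with about 24 N, its mouth about 9 mm above the hub face, the height given for the spring squeezed flat.

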